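# Crack open a stuck enclosure lid and hold it ajar

### The arm

A 7-joint arm with a two-finger parallel gripper is mounted at the origin on the work surface. World frame = base frame: x ahead of the robot, y to its left, z up, the work surface at z = 0. Lengths are in m, angles in rad, forces in N, time in s.
With the tool pointing down it reaches from about 0.425 to 0.925 m from the base axis. Payload 6.8 kg.
Tool frame: the origin (TCP) lies at the very end of the fingers, on their centre line; the grasp point (between the pads) lies 19 mm behind it; z points along the fingers, y is the line along which they close (so a half turn about z gives the same grasp; the last joint's range is limited). The gripper opens to 85 mm and grips with 20 to 120 N. Pads are 22 mm wide; open, the fingers measure 114 mm over their backs; the gripper's body (76 mm by 85 mm) begins 54 mm behind the grasp point. The pads swing forward as they close: fully open they stand 13 mm farther back than shut.
Start: joints at [1.041, 0.477, 0.022, 1.555, -0.011, 1.109, -0.083], TCP at [0.276, -0.616, 0.231] pointing down, gripper open.
Joint ranges: [-2.96, 2.96], [-0.34, 2.1], [-1.41, 1.46], [0.24, 2.44], [-1.37, 4.51], [0.17, 1.92], [-2.96, 2.96]. Speed limits (rad/s): [2.39, 2.39, 3.14, 3.14, 3.14, 3.14, 3.14].

### API

Orientations are given as a unit quaternion [w, x, y, z].
In Python, from station import get_obs, read_camera, hand_in gives the robot as it stands.
- The arm moves only by the tool arm_command, never from a script. Its argument "commands" is one flat list of numbers, 7 for each row, row after row: the shift along the tool's x, y, z in m, then the turn, a rotation vector about the tool's x, y, z in degrees, then the opening, from 0 (shut) to 1 (fully open). In form: [tx, ty, tz, rx, ry, rz, fingers, tx, ty, tz, rx, ry, rz, fingers, ...]. A call has 1 to 8 rows; each row is the pose to reach, as a shift and turn from the pose commanded when the call began, along the tool's axes at that moment; what a row does not reach only later rows make up. A row lasts 1/10 s, in which the tool goes at most 50 mm and 8.59 degrees, less where a joint would pass 70% of its speed; a pose out of reach is approached as far as the arm can. A call with a gripper value outside its range is refused whole. The fingers move at their own pace and stop on an object; "force" is the grip in N (left out, the last holds). Time passes only in rows, so rows that repeat a pose let the fingers close. It gives the time, the measured TCP pose, the force, the opening and the grip force at its end, in the units of the state.
- get_obs(): the state, without advancing time (a new reading comes with each control period).
- read_camera(name): name is "scene" or "side" or "wrist"; returns a dict with "img" (480x640x3 uint8, red, green, blue), "camera_matrix" (3x3 intrinsics, pixels), "k1" (the pictures are not rectified: a ray, as slopes to the right and down, at radius r is drawn at 1 + k1 r^2 times it, then the intrinsics apply), "pose" (4x4, takes a point from camera to world coordinates). Camera axes: x right, y down, z forward; pixel columns grow to the right and rows downward; lengths in m; the calibration is good to about 2 mm. A picture is of the moment at which its call begins. There is no depth.
- hand_in(): hands the job in; it is judged then, once.
The state is a dict: "t": time; "q": joint angles; "joint_vel": joint speeds; "joint_torque": joint torques, N m; "eef_pos": TCP position; "tool_rot": TCP orientation; "contact_force": force on the tool from outside, world axes, zero at the start; "torque": the same for the moment, N m; "gripper_width": opening from 0.0 (shut) to 1.0 (fully open); "grasp_force": force on a finger pad.
Only numpy, scipy, OpenCV 4.12 (cv2) and the standard library are available. Lean on these libraries where they do the work, as an engineer would, in place of code of your own. Each camera call takes 0.05 s, during which the arm holds its last target. There are 200 camera calls.

### The job

The lid of the grey electrical enclosure is stuck to its gasket and needs to be opened a little for a look inside. First take the steel shaft collar off the lid and set it down flat in the open parts tray, without dropping it; then pull the lid up by its bow handle until the seal lets go, without letting the lid fly wide open, and hold it slightly open, its front edge about 5 cm up. Finish while still holding the lid there in the gripper (do not let go, it would fall back), and leave the other things on the bench where they are.

Things in the scene. Friction and masses are not known exactly. Their poses are not given: they have to be found in the camera images.
- enclosure: Grey plastic electrical enclosure, fixed to the bench (sizes in mm): box 240 (its x) x 200 (its y) x 120 high, closed by a flat grey lid 14 thick, so the lid's top is 134 above the bench. Origin: centre of the underside. Its x axis points from the front edge to the hinged far edge; z up. Stands near the middle of the bench, yaw up to 0.5 rad either way.
- lid (a joint): Opening angle of the lid, rad: 0 closed, grows as the front edge rises, stop at 0.6. Hinge axis along the enclosure's y at its x = +120, z = 120 mm. Lid 0.45 to 0.8 kg; let go, it falls (nearly) shut. The gasket sticks: the pull needed at the handle climbs in the first 2 to 4 mm to a peak of 13 to 18 N, fades by 0.07 rad (14 mm up), then only weight, 3 to 6 N. Front edge 5 cm up: 0.21 rad.
- lid_handle (a point): Centre of the bar of the lid's steel bow handle (mm); axes as the enclosure's when closed. Round bar 12 in diameter along the enclosure's y, its posts 110 apart (axes), bar centre 36 above the lid's top (170 above the bench when closed), 195 in front (-x) of the hinge axis and 50 above it. The bar can turn between gripper pads as the lid tilts.
- collar: Plain steel shaft collar (thick ring), outer diameter 50 mm, bore 30, 25 high, about 0.2 kg. Starts lying flat on the lid behind the handle. Origin: centre of its underside; z up.
- tray: Open aluminium parts tray, fixed to the bench: outside 150 (its x) x 200 (its y) x 30 mm high, walls and floor 4 thick. Origin: centre of the underside; z up. Stands left or right of the enclosure, the black case stands on the other side.
- case: Closed black plastic tool case 120 (its x) x 170 (its y) x 50 mm high, loose, to be left alone. Origin: centre of the underside.
- can: Upright can with paper label, 70 in diameter, 110 mm high, loose, beyond and left of the enclosure, to be left alone. Origin: centre of the underside.
- screwdriver: Screwdriver lying on the bench beyond and right of the enclosure, loose, to be left alone. Origin: underside of the tool.
Mind the look-alikes: they are no part of the job. Several things have the shape of the collar; the one meant has the colours described above. What is shaped like the tray but blue is not meant.

How it is judged:
By the outcome, as a careful person would: the job done as asked, in the order asked, and still so for the second after the job is handed in, while the arm keeps its last pose, push and grip.
It also fails if it takes over 48 s, if anything falls off the work surface, if the arm or the gripper's body presses on something with over 40 N, if the wrist force passes 120 N, or if a joint passes its speed limit or range.

## Working session

There is one attempt and no reset: what is moved stays moved. The work goes in short steps, Python scripts to look and compute and a tool call to move; the robot and the scene stay as the last step left them, time stands still between calls to the robot, and variables do not carry over. Pictures are saved under pics/ and viewed, at most 10 in all, crops included, and the job is handed in when it is done.

Besides the shell and the picture viewer there is one more tool, called after "Emit:" as name(argument=value, ...), one argument or row to a line, values as JSON. arm_command: Moves the arm, as the interface text tells. Its arguments: {"type":"object","properties":{"commands":{"type":"array","items":{"type":"number"}},"force":{"type":"number"}},"required":["commands"]}

```bash
mkdir -p pics; cat > h.py <<'E'
import numpy as np, cv2
from station import get_obs, read_camera, hand_in
from scipy.spatial.transform import Rotation as R
def save(cams,fn,crop=None):
    ims=[]
    for c in cams:
        d=read_camera(c); np.savez(f'/tmp/{c}.npz',**d); ims.append(d['img'])
    im=np.hstack(ims) if len(ims)>1 else ims[0]
    cv2.imwrite('pics/'+fn,im[...,::-1]); return im
def ray(c,u,v):
    d=np.load(f'/tmp/{c}.npz'); K=d['camera_matrix']; k=float(d['k1'])
    s=cv2.undistortPoints(np.array([[[u,v]]],float),K,np.array([k,0,0,0,0.]))[0,0]
    P=d['pose']; return P[:3,3],P[:3,:3]@np.array([s[0],s[1],1])
def atz(c,u,v,z):
    o,r=ray(c,u,v); return o+r*(z-o[2])/r[2]
def proj(c,p):
    d=np.load(f'/tmp/{c}.npz'); q=np.linalg.inv(d['pose'])
    return cv2.projectPoints(np.array([p],float),cv2.Rodrigues(q[:3,:3])[0],q[:3,3],d['camera_matrix'],np.array([float(d['k1']),0,0,0,0]))[0][0,0]
def quat(o):
    w=o['tool_rot']; return R.from_quat([w[1],w[2],w[3],w[0]])
E
python3 - <<'E'
from h import *
save(['scene'],'a.png');save(['side'],'b.png')
o=get_obs();print(o)
for c in ['scene','side']: print(np.load(f'/tmp/{c}.npz')['pose'].round(2))
E
```

```text
{'t': 0.1, 'q': array([ 1.04090753,  0.47774071,  0.02235249,  1.55630767, -0.01148758,
        1.10930296, -0.08313312]), 'joint_vel': array([-0.00113294, -0.00097462,  0.00149415, -0.00324043,  0.00050655,
       -0.00083813,  0.00023662]), 'joint_torque': array([ 4.51936372e-03, -5.97758567e+01,  1.61392573e+00, -2.81954241e+01,
        1.29015886e-02,  5.02481824e-03, -1.47366740e-05]), 'eef_pos': array([ 0.2761132 , -0.61538151,  0.23042649]), 'tool_rot': array([-7.80323240e-04,  9.77845410e-01,  2.09326753e-01, -2.35741270e-04]), 'contact_force': array([ 0.1637837 , -0.20191743,  0.46428396]), 'torque': array([-0.00815343, -0.00906853,  0.05577131]), 'grasp_force': 0.0, 'gripper_width': 0.9993898107434456}
[[-0.5   0.64 -0.58  1.27]
 [ 0.86  0.37 -0.35  0.27]
 [-0.   -0.68 -0.74  0.97]
 [ 0.    0.    0.    1.  ]]
[[-0.99 -0.08  0.15  0.43]
 [-0.17  0.51 -0.84  0.8 ]
 [-0.01 -0.85 -0.52  0.68]
 [ 0.    0.    0.    1.  ]]
```

View pics/a.png

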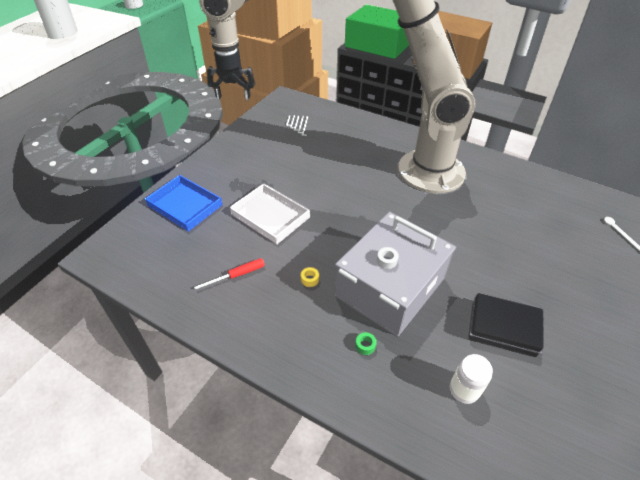

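View pics/b.png

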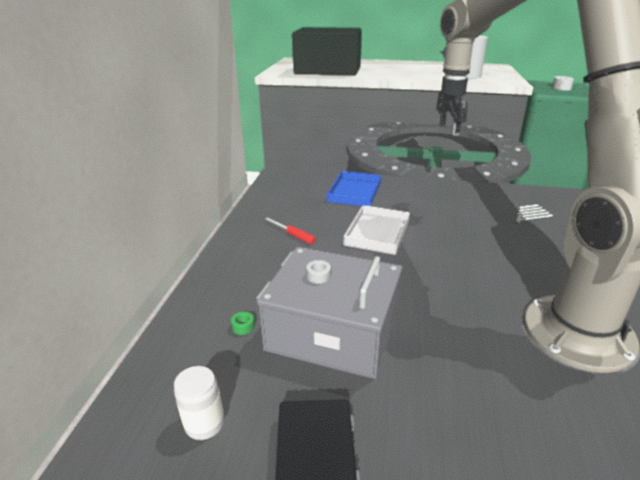

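The scene picture shows these candidates:
- **Collar:** steel ring on the lid at scene (388,258), yellow ring at (310,277), green ring at (366,344). I choose the steel one on the lid.
- **Tray:** bare aluminium at (270,212), blue at (184,202). I choose the aluminium one.
- **Handle:** the bar runs roughly from (396,219) to (435,241).

The side picture agrees: collar at (318,270), handle at (370,282), tray at (378,229).

```bash
python3 - <<'E'
from h import *
a=np.load('/tmp/scene.npz')['img'][180:330,225:465]; b=np.load('/tmp/side.npz')['img'][195:385,240:430]
a=cv2.resize(a,None,fx=3.3,fy=3.3,interpolation=3)
cv2.imwrite('pics/c.png',a[...,::-1])
for n,u,v,z in [('collar',388,254,.159),('collarS',318,266,.159)]: print(n,atz('scene' if n=='collar' else 'side',u,v,z).round(4))
for n,(u,v) in dict(left=(338,262),front=(390,217),right=(454,246),far=(403,312)).items(): print(n,atz('scene',u,v,.134).round(4))
for n,(u,v) in dict(farL=(258,298),farR=(296,250),frR=(402,265),frL=(380,327)).items(): print('side',n,atz('side',u,v,.134).round(4))
for n,(u,v) in dict(l=(231,211),t=(267,185),r=(310,213),b=(278,241)).items(): print('tray',n,atz('scene',u,v,.03).round(4))
E
```

```text
collar [0.5679 0.0661 0.159 ]
collarS [0.571  0.0659 0.159 ]
left [ 0.6321 -0.0363  0.134 ]
front [0.422  0.0107 0.134 ]
right [0.4368 0.1959 0.134 ]
far [0.688  0.1596 0.134 ]
side farL [0.6725 0.1552 0.134 ]
side farR [ 0.6377 -0.0236  0.134 ]
side frR [ 0.4018 -0.0015  0.134 ]
side frL [0.436  0.1989 0.134 ]
tray l [ 0.5387 -0.4572  0.03  ]
tray t [ 0.381  -0.4304  0.03  ]
tray r [ 0.4245 -0.2409  0.03  ]
tray b [ 0.571  -0.2615  0.03  ]
```

View pics/c.png

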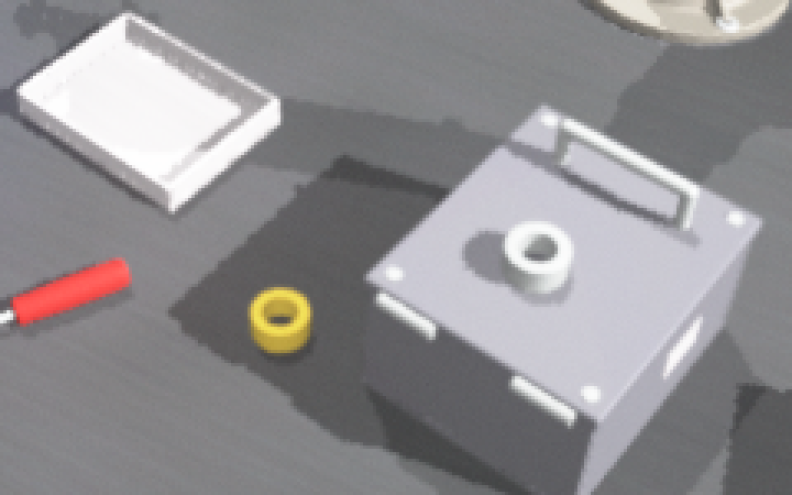

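```bash
cat >> h.py <<'E'
def go(p,yaw):
    "shift (m) and turn (deg) in tool axes to TCP p, pointing down, tool x at world angle yaw (deg)"
    o=get_obs(); r=quat(o)
    t=R.from_euler('z',yaw,degrees=True)*R.from_euler('x',180,degrees=True)
    print('shift',r.inv().apply(np.array(p)-o['eef_pos']).round(4),'turn',np.degrees((r.inv()*t).as_rotvec()).round(2),'t',o['t'])
E
python3 - <<'E'
from h import *
f=lambda x,y:(225+x/3.3,180+y/3.3)
for x,y in [(562,122),(696,190)]: print(f(x,y),atz('scene',*f(x,y),.174))
for u,v in [(378,260),(362,304)]: print(atz('side',u,v,.174))
go([.569,.066,.27],-9)
E
```

```text
(395.3030303030303, 216.96969696969697) [0.455171   0.03484659 0.174     ]
(435.9090909090909, 237.57575757575756) [0.47179401 0.15116345 0.174     ]
[0.4519243  0.04729587 0.174     ]
[0.47037074 0.18935434 0.174     ]
shift [ 0.5462 -0.5018 -0.0388] turn [-9.000e-02  3.000e-02  3.317e+01] t 0.1
```

Emit:
arm_command(
  commands=[0.546, -0.502, -0.04, 0, 0, 33.2, 1, 0.546, -0.502, -0.04, 0, 0, 33.2, 1, 0.546, -0.502, -0.04, 0, 0, 33.2, 1, 0.546, -0.502, -0.04, 0, 0, 33.2, 1, 0.546, -0.502, -0.04, 0, 0, 33.2, 1, 0.546, -0.502, -0.04, 0, 0, 33.2, 1, 0.546, -0.502, -0.04, 0, 0, 33.2, 1, 0.546, -0.502, -0.04, 0, 0, 33.2, 1],
)

```text
t: 0.9
eef_pos: [0.4339, -0.2473, 0.2528]
tool_rot: [0.0, 0.997, -0.079, -0.0]
contact_force: [0.5, 0.0, -0.5]
gripper_width: 1.004
grasp_force: 0.0
```

```bash
python3 - <<'E'
from h import *
print(get_obs()['eef_pos']);go([.569,.066,.27],-8.5)
E
```

```text
[ 0.43392608 -0.24729035  0.25281615]
shift [ 0.0842 -0.3306 -0.0172] turn [ 0.    0.01 -0.54] t 0.9
```

Emit:
arm_command(
  commands=[0.084, -0.33, -0.017, 0, 0, 0, 1, 0.084, -0.33, -0.017, 0, 0, 0, 1, 0.084, -0.33, -0.017, 0, 0, 0, 1, 0.084, -0.33, -0.017, 0, 0, 0, 1, 0.084, -0.33, -0.017, 0, 0, 0, 1, 0.084, -0.33, -0.017, 0, 0, 0, 1, 0.084, -0.33, -0.017, 0, 0, 0, 1, 0.084, -0.33, -0.017, 0, 0, 0, 1],
)

```text
t: 1.7
eef_pos: [0.5694, 0.0709, 0.2698]
tool_rot: [-0.002, 0.997, -0.074, 0.0]
contact_force: [-0.7, 0.3, -1.2]
gripper_width: 1.003
grasp_force: 0.0
```

```bash
python3 - <<'E'
from h import *
save(['wrist'],'d.png')
print(get_obs()['eef_pos']);go([.569,.066,.27],-8.5);print(np.load('/tmp/wrist.npz')['pose'].round(3),proj('wrist',[.569,.066,.159]))
E
```

```text
[0.56867701 0.06697231 0.26936813]
shift [ 0.0005  0.0009 -0.0006] turn [-0.07  0.04 -0.2 ] t 1.75
[[-0.148 -0.939 -0.311  0.648]
 [-0.989  0.139  0.05   0.057]
 [-0.004  0.315 -0.949  0.414]
 [ 0.     0.     0.     1.   ]] [330.4222608  235.83864382]
```

View pics/d.png

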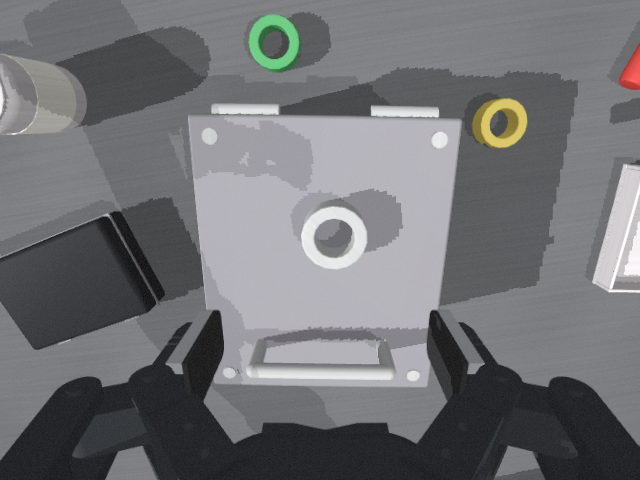

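The wrist view shows the collar's top face centred at (334,237) and the handle bar from (250,368) to (393,370). The lid corners are at (190,116), (461,120), (431,386) and (217,385).

```bash
python3 - <<'E'
from h import *
A=lambda u,v,z:atz('wrist',u,v,z)
c=A(334,236.5,.159);print('collar',c)
h=[A(250,367,.172),A(393,369.5,.172)];print('bar',h,(h[0]+h[1])/2)
L=[A(*p,.134) for p in [(190,116),(461,120),(431,386),(217,385)]];print(np.round(L,4),np.mean(L,0))
e=lambda a,b:np.degrees(np.arctan2(*(a-b)[[1,0]]))
print('yaw',e(h[0],h[1])-90,e(L[0],L[1])-90,e(L[3],L[2])-90,e(L[0],L[3]),e(L[1],L[2]))
go([c[0],c[1],.138],-8.5)
E
```

```text
collar [0.56809706 0.0634358  0.159     ]
bar [array([0.47229617, 0.14606597, 0.172     ]), array([0.45305339, 0.03153331, 0.172     ])] [0.46267478 0.08879964 0.172     ]
[[ 0.6694  0.157   0.134 ]
 [ 0.6366 -0.0426  0.134 ]
 [ 0.3976 -0.0071  0.134 ]
 [ 0.4286  0.1962  0.134 ]] [0.53302628 0.07587888 0.134     ]
yaw -9.537268632836472 -9.326108574936086 -8.657196139456929 -9.260163166256556 -8.432587579182753
shift [1.000e-04 3.700e-03 1.314e-01] turn [-0.07  0.04 -0.2 ] t 1.75
```

Emit:
arm_command(
  commands=[0, 0.004, 0.04, 0, 0, 0, 1, 0, 0.004, 0.08, 0, 0, 0, 1, 0, 0.004, 0.11, 0, 0, 0, 1, 0, 0.004, 0.125, 0, 0, 0, 1, 0, 0.004, 0.132, 0, 0, 0, 1, 0, 0.004, 0.132, 0, 0, 0, 1],
)

```text
t: 2.35
eef_pos: [0.5679, 0.0588, 0.1378]
tool_rot: [0.0, 0.997, -0.079, -0.0]
contact_force: [0.4, 0.3, 0.9]
gripper_width: 1.001
grasp_force: 0.0
```

Emit:
arm_command(
  commands=[0, 0, 0, 0, 0, 0, 0.5, 0, 0, 0, 0, 0, 0, 0.4, 0, 0, 0, 0, 0, 0, 0.4, 0, 0, 0, 0, 0, 0, 0.4, 0, 0, 0, 0, 0, 0, 0.4, 0, 0, 0, 0, 0, 0, 0.4],
  force=50,
)

```text
t: 2.95
eef_pos: [0.5691, 0.06, 0.1398]
tool_rot: [-0.0, 0.997, -0.079, 0.002]
contact_force: [-0.8, 0.5, 7.2]
gripper_width: 0.566
grasp_force: 50.8
```

```bash
python3 - <<'E'
from h import *
go([.568,.06,.23],-9);go([.479,-.3475,.23],-9)
E
```

```text
shift [-0.0008  0.0001 -0.0902] turn [-0.07 -0.17 -0.03] t 2.95
shift [-0.0247  0.4165 -0.0907] turn [-0.07 -0.17 -0.03] t 2.95
```

Emit:
arm_command(
  commands=[0, 0, -0.02, 0, 0, 0, 0.4, 0, 0, -0.055, 0, 0, 0, 0.4, 0, 0.01, -0.09, 0, 0, 0, 0.4, -0.003, 0.05, -0.094, 0, 0, 0, 0.4, -0.006, 0.095, -0.094, 0, 0, 0, 0.4, -0.009, 0.14, -0.094, 0, 0, 0, 0.4, -0.012, 0.185, -0.094, 0, 0, 0, 0.4, -0.015, 0.23, -0.094, 0, 0, 0, 0.4],
)

```text
t: 3.75
eef_pos: [0.5161, -0.167, 0.2323]
tool_rot: [0.0, 0.997, -0.079, 0.0]
contact_force: [0.2, -0.1, -2.6]
gripper_width: 0.566
grasp_force: 52.7
```

Emit:
arm_command(
  commands=[-0.003, 0.045, 0, 0, 0, 0, 0.4, -0.006, 0.09, 0, 0, 0, 0, 0.4, -0.008, 0.13, 0, 0, 0, 0, 0.4, -0.009, 0.16, 0, 0, 0, 0, 0.4, -0.01, 0.18, 0, 0, 0, 0, 0.4, -0.01, 0.187, 0, 0, 0, 0, 0.4, -0.01, 0.187, 0, 0, 0, 0, 0.4],
)

```text
t: 4.45
eef_pos: [0.4773, -0.349, 0.2318]
tool_rot: [-0.0, 0.997, -0.079, -0.0]
contact_force: [-0.5, -0.1, -2.2]
gripper_width: 0.563
grasp_force: 52.7
```

```bash
python3 - <<'E'
from h import *
save(['wrist'],'e.png')
o=get_obs();print(o['eef_pos'],o['gripper_width'],o['grasp_force'],o['contact_force']);go([.479,-.3475,.012],-9)
E
```

```text
[ 0.47798352 -0.34755071  0.23183112] 0.5608191993590818 52.680865712463856 [-0.20564505  1.05270727 -2.37226534]
shift [ 1.000e-03 -1.000e-04  2.198e-01] turn [-0.04  0.   -0.  ] t 4.5
```

View pics/e.png

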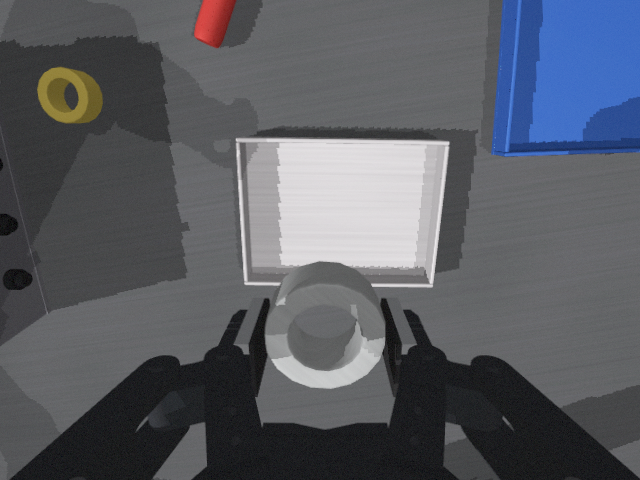

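The wrist view shows the collar held at about (325,335), its visible side wall matching a level grip. The aluminium tray's rim corners are at (237,139), (449,141), (433,286) and (246,285).

```bash
python3 - <<'E'
from h import *
L=[atz('wrist',*p,.03) for p in [(237,139),(449,141),(433,286),(246,285)]];print(np.round(L,4),np.mean(L,0))
c=np.mean(L,0); go([c[0],c[1],.012],-9)
# predicted collar top rim (level) extents
o=get_obs()['eef_pos']; p=np.array([proj('wrist',[o[0]+.025*np.cos(a),o[1]+.025*np.sin(a),o[2]+.0195]) for a in np.linspace(0,6.28,40)]);print(p.min(0),p.max(0))
p=np.array([proj('wrist',[o[0]+.025*np.cos(a),o[1]+.025*np.sin(a),o[2]-.0055]) for a in np.linspace(0,6.28,40)]);print(p.min(0),p.max(0))
E
```

```text
[[ 0.556  -0.2798  0.03  ]
 [ 0.5229 -0.4755  0.03  ]
 [ 0.3758 -0.4506  0.03  ]
 [ 0.4087 -0.2544  0.03  ]] [ 0.46586561 -0.3650637   0.03      ]
shift [-0.0092  0.0193  0.2198] turn [-0.04  0.   -0.  ] t 4.5
[255.970962   275.12943878] [380.29228094 382.94065866]
[265.6737173  252.53192667] [372.453364  348.1953459]
```

Emit:
arm_command(
  commands=[-0.005, 0.01, 0.04, 0, 0, 0, 0.4, -0.009, 0.019, 0.085, 0, 0, 0, 0.4, -0.009, 0.019, 0.13, 0, 0, 0, 0.4, -0.009, 0.019, 0.17, 0, 0, 0, 0.4, -0.009, 0.019, 0.2, 0, 0, 0, 0.4, -0.009, 0.019, 0.212, 0, 0, 0, 0.4, -0.009, 0.019, 0.217, 0, 0, 0, 0.4, -0.009, 0.019, 0.217, 0, 0, 0, 0.4],
)

```text
t: 5.3
eef_pos: [0.4669, -0.3654, 0.0155]
tool_rot: [0.0, 0.997, -0.078, 0.001]
contact_force: [-0.6, -0.2, -2.9]
gripper_width: 0.563
grasp_force: 52.7
```

Emit:
arm_command(
  commands=[0, 0, 0.0015, 0, 0, 0, 0.4, 0, 0, 0.003, 0, 0, 0, 0.4, 0, 0, 0.004, 0, 0, 0, 0.4, 0, 0, 0.004, 0, 0, 0, 0.4],
)

```text
t: 5.7
eef_pos: [0.466, -0.3661, 0.0113]
tool_rot: [0.0, 0.997, -0.079, 0.0]
contact_force: [-0.9, 0.2, -2.9]
gripper_width: 0.563
grasp_force: 52.7
```

Emit:
arm_command(
  commands=[0, 0, 0.001, 0, 0, 0, 0.4, 0, 0, 0.002, 0, 0, 0, 0.4, 0, 0, 0.002, 0, 0, 0, 0.4],
)

```text
t: 6.0
eef_pos: [0.466, -0.366, 0.0099]
tool_rot: [0.0, 0.997, -0.079, 0.0]
contact_force: [-2.9, 1.3, 7.8]
gripper_width: 0.561
grasp_force: 53.7
```

Emit:
arm_command(
  commands=[0, 0, 0, 0, 0, 0, 0.62, 0, 0, 0, 0, 0, 0, 0.7, 0, 0, 0, 0, 0, 0, 0.85, 0, 0, 0, 0, 0, 0, 0.95, 0, 0, 0, 0, 0, 0, 0.95, 0, 0, -0.03, 0, 0, 0, 0.95, 0, 0, -0.075, 0, 0, 0, 0.95, 0, 0, -0.12, 0, 0, 0, 0.95],
)

```text
t: 6.8
eef_pos: [0.4653, -0.3654, 0.1296]
tool_rot: [-0.0, 0.997, -0.079, -0.001]
contact_force: [1.5, 0.0, 0.7]
gripper_width: 0.947
grasp_force: 0.0
```

Emit:
arm_command(
  commands=[0, 0, -0.05, 0, 0, 0, 0.95, 0, 0, -0.1, 0, 0, 0, 0.95, 0, 0, -0.135, 0, 0, 0, 0.95, 0, 0, -0.135, 0, 0, 0, 0.95],
)

```text
t: 7.2
eef_pos: [0.4684, -0.3676, 0.27]
tool_rot: [0.003, 0.997, -0.079, 0.005]
contact_force: [1.1, -0.1, -0.4]
gripper_width: 0.946
grasp_force: 0.0
```

```bash
python3 - <<'E'
from h import *
save(['wrist'],'f.png')
o=get_obs();print(o['eef_pos']);go([.4627,.089,.26],-9)
E
```

```text
[ 0.46714814 -0.3667008   0.2668444 ]
shift [-0.076  -0.4494  0.0053] turn [ 0.14 -0.31 -0.04] t 7.25
```

View pics/f.png

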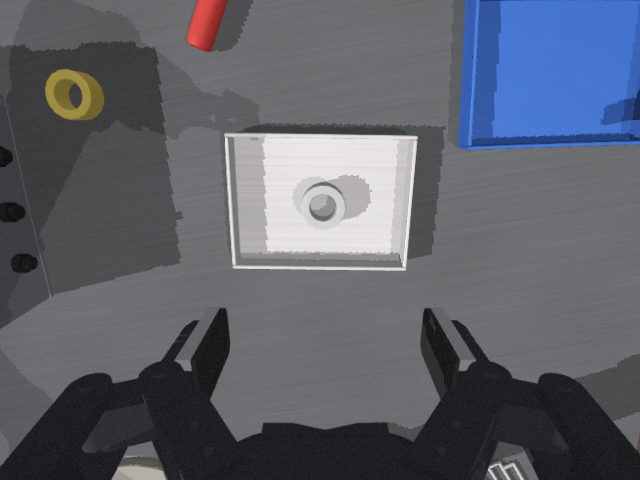

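The collar lies flat in the aluminium tray, centred at about (323,205). Next is the handle. I'll check the wrist joint's range to choose the turn direction, and also refine the bar position from the collar-hover data.

```bash
python3 - <<'E'
from h import *
print(get_obs()['q'].round(2)); go([.4627,.089,.26],81); go([.4627,.089,.26],-99)
E
```

```text
[ 0.6   0.31 -0.05  1.72  0.02  1.11 -1.18]
shift [-0.076  -0.4494  0.0053] turn [  0.36  -0.13 -90.04] t 7.25
shift [-0.076  -0.4494  0.0053] turn [-0.13 -0.36 89.96] t 7.25
```

Emit:
arm_command(
  commands=[-0.076, -0.449, 0.005, 0, 0, -90, 0.6, -0.076, -0.449, 0.005, 0, 0, -90, 0.6, -0.076, -0.449, 0.005, 0, 0, -90, 0.6, -0.076, -0.449, 0.005, 0, 0, -90, 0.6, -0.076, -0.449, 0.005, 0, 0, -90, 0.6, -0.076, -0.449, 0.005, 0, 0, -90, 0.6, -0.076, -0.449, 0.005, 0, 0, -90, 0.6, -0.076, -0.449, 0.005, 0, 0, -90, 0.6],
)

```text
t: 8.05
eef_pos: [0.4606, 0.0358, 0.2582]
tool_rot: [-0.0, 0.866, 0.5, -0.001]
contact_force: [1.3, 0.1, -0.6]
gripper_width: 0.6
grasp_force: 0.0
```

```bash
python3 - <<'E'
from h import *
o=get_obs();print(o['eef_pos'],o['q'].round(2));go([.4627,.089,.26],81)
E
```

```text
[0.46055607 0.03581529 0.25816261] [ 0.23  0.13 -0.48  1.98  0.07  1.05 -0.8 ]
shift [ 0.0472 -0.0247 -0.0019] turn [ -0.1    0.05 -20.94] t 8.05
```

Emit:
arm_command(
  commands=[0.047, -0.025, -0.002, 0, 0, -21, 0.6, 0.047, -0.025, -0.002, 0, 0, -21, 0.6, 0.047, -0.025, -0.002, 0, 0, -21, 0.6, 0.047, -0.025, -0.002, 0, 0, -21, 0.6, 0.047, -0.025, -0.002, 0, 0, -21, 0.6],
)

```text
t: 8.55
eef_pos: [0.4634, 0.0868, 0.2604]
tool_rot: [-0.001, 0.763, 0.647, -0.001]
contact_force: [0.7, -1.0, -0.4]
gripper_width: 0.598
grasp_force: 0.0
```

```bash
python3 - <<'E'
from h import *
save(['wrist'],'g.png')
o=get_obs();print(o['eef_pos'],o['q'].round(2),o['contact_force'],o['joint_vel'].round(2));go([.4627,.089,.26],81)
print(proj('wrist',[.4627,.089,.176]))
E
```

```text
[0.46353389 0.08675039 0.26064588] [ 0.19  0.15 -0.55  1.96  0.09  1.06 -0.57] [ 0.03485913  0.1439743  -0.02829021] [ 0.   -0.   -0.   -0.01  0.    0.    0.01]
shift [ 0.0021 -0.0012  0.0006] turn [-0.08  0.03 -0.43] t 8.6
[324.89293161 244.67470245]
```

View pics/g.png

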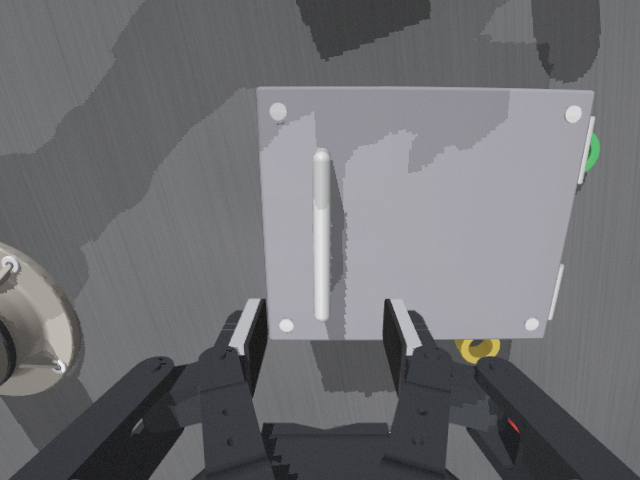

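The bar runs straight up the picture from (322,150) to (322,320), between the fingers.

```bash
python3 - <<'E'
from h import *
a=atz('wrist',322,152,.173);b=atz('wrist',322,318,.173);m=(a+b)/2;print(a,b,m,np.degrees(np.arctan2(*(a-b)[[1,0]])))
go([m[0],m[1],.151],81)
E
```

```text
[0.47083989 0.14910324 0.173     ] [0.45111472 0.03233    0.173     ] [0.4609773  0.09071662 0.173     ] 80.41218769671795
shift [ 0.0035 -0.003   0.1096] turn [-0.08  0.03 -0.43] t 8.6
```

Emit:
arm_command(
  commands=[0.003, -0.003, 0.035, 0, 0, 0, 0.6, 0.003, -0.003, 0.07, 0, 0, 0, 0.6, 0.003, -0.003, 0.095, 0, 0, 0, 0.6, 0.003, -0.003, 0.106, 0, 0, 0, 0.6, 0.003, -0.003, 0.11, 0, 0, 0, 0.6, 0.003, -0.003, 0.11, 0, 0, 0, 0.6],
)

```text
t: 9.2
eef_pos: [0.4618, 0.0908, 0.1517]
tool_rot: [0.0, 0.762, 0.647, 0.0]
contact_force: [-0.9, -0.5, 0.1]
gripper_width: 0.6
grasp_force: 0.0
```

Emit:
arm_command(
  commands=[0, 0, 0, 0, 0, 0, 0.3, 0, 0, 0, 0, 0, 0, 0.1, 0, 0, 0, 0, 0, 0, 0.02, 0, 0, 0, 0, 0, 0, 0.02, 0, 0, 0, 0, 0, 0, 0.02, 0, 0, 0, 0, 0, 0, 0.02, 0, 0, 0, 0, 0, 0, 0.02, 0, 0, 0, 0, 0, 0, 0.02],
  force=70,
)

```text
t: 10.0
eef_pos: [0.4617, 0.0909, 0.1524]
tool_rot: [0.0, 0.762, 0.648, 0.0]
contact_force: [-2.7, -0.0, 6.7]
gripper_width: 0.112
grasp_force: 68.2
```

Emit:
arm_command(
  commands=[0, 0, -0.001, 0, 0, 0, 0.02, 0, 0, -0.002, 0, 0, 0, 0.02, 0, 0.001, -0.003, 0, 0, 0, 0.02, 0, 0.001, -0.004, 0, 0, 0, 0.02, 0, 0.001, -0.005, 0, 0, 0, 0.02, 0, 0.001, -0.006, 0, 0, 0, 0.02],
)

```text
t: 10.6
eef_pos: [0.4627, 0.0907, 0.1569]
tool_rot: [-0.0, 0.762, 0.648, 0.0]
contact_force: [5.6, 1.7, -14.8]
gripper_width: 0.116
grasp_force: 68.0
```

Emit:
arm_command(
  commands=[0, 0, -0.001, 0, 0, 0, 0.02, 0, 0, -0.002, 0, 0, 0, 0.02, 0, 0.001, -0.003, 0, 0, 0, 0.02, 0, 0.001, -0.004, 0, 0, 0, 0.02, 0, 0.001, -0.005, 0, 0, 0, 0.02, 0, 0.001, -0.006, 0, 0, 0, 0.02],
)

```text
t: 11.2
eef_pos: [0.4647, 0.0904, 0.1637]
tool_rot: [0.0, 0.762, 0.647, 0.001]
contact_force: [6.6, 1.6, -10.1]
gripper_width: 0.107
grasp_force: 68.5
```

Emit:
arm_command(
  commands=[0, 0.002, -0.003, 0, 0, 0, 0.02, 0, 0.003, -0.006, 0, 0, 0, 0.02, 0, 0.005, -0.009, 0, 0, 0, 0.02, 0, 0.006, -0.012, 0, 0, 0, 0.02, 0, 0.008, -0.015, 0, 0, 0, 0.02, 0, 0.009, -0.018, 0, 0, 0, 0.02, 0, 0.011, -0.021, 0, 0, 0, 0.02, 0, 0.011, -0.021, 0, 0, 0, 0.02],
)

```text
t: 12.0
eef_pos: [0.4723, 0.0891, 0.1843]
tool_rot: [-0.001, 0.762, 0.648, -0.002]
contact_force: [-6.3, 4.6, -2.0]
gripper_width: 0.116
grasp_force: 68.7
```

Emit:
arm_command(
  commands=[0, 0, -0.002, 0, 0, 0, 0.02, 0, 0.001, -0.004, 0, 0, 0, 0.02, 0, 0.002, -0.006, 0, 0, 0, 0.02, 0, 0.003, -0.007, 0, 0, 0, 0.02, 0, 0.003, -0.007, 0, 0, 0, 0.02, 0, 0.003, -0.007, 0, 0, 0, 0.02],
)

```text
t: 12.6
eef_pos: [0.4754, 0.0886, 0.1914]
tool_rot: [-0.001, 0.762, 0.648, -0.002]
contact_force: [-8.2, 4.1, -0.1]
gripper_width: 0.118
grasp_force: 68.4
```

```bash
python3 - <<'E'
from h import *
save(['side'],'x.png')
im=np.load('/tmp/side.npz')['img'][180:390,220:440]; im=cv2.resize(im,None,fx=2.8,fy=2.8,interpolation=3); cv2.imwrite('pics/h.png',im[...,::-1])
o=get_obs();print(o['eef_pos'],o['contact_force'],o['gripper_width'],o['grasp_force'],o['t'])
E
```

```text
[0.47536253 0.08857558 0.19139554] [-7.87151966  3.94820941 -0.29421014] 0.11399588443148831 68.38521838188171 12.65
```

View pics/h.png

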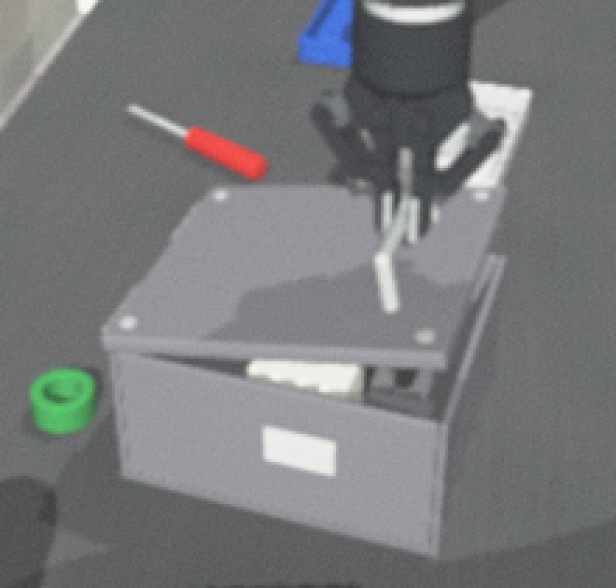

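The lid stands slightly open with the bar in the fingers, and its lower front corner is at crop (443,367). I'll ease the forward preload a little and check the angle.

Emit:
arm_command(
  commands=[0, -0.001, 0, 0, 0, 0, 0.02, 0, -0.002, 0, 0, 0, 0, 0.02, 0, -0.002, 0, 0, 0, 0, 0.02, 0, -0.002, 0, 0, 0, 0, 0.02, 0, -0.002, 0, 0, 0, 0, 0.02],
)

```text
t: 13.15
eef_pos: [0.4755, 0.0886, 0.1916]
tool_rot: [0.0, 0.762, 0.648, 0.0]
contact_force: [-2.7, 3.6, -3.0]
gripper_width: 0.115
grasp_force: 68.4
```

```bash
python3 - <<'E'
from h import *
o=get_obs();print(o['eef_pos'],o['contact_force'],o['grasp_force'],o['joint_vel'].round(3))
Rz=R.from_euler('z',-9,degrees=True); h=np.array([.461,.0907,0])
for th in (.17,.19,.21,.23,.25):
    c,s=np.cos(th),np.sin(th)
    f=lambda x,y,z: h+Rz.apply([ .195+x*c+z*s, y, .12-x*s+z*c])
    print(th,[((proj('side',f(-.24,.1,z))-[220,180])*2.8).round() for z in (0,.014)], f(-.24,.1,0)[2])
E
```

```text
[0.47545111 0.08859828 0.19163335] [-2.71946348  3.55610351 -3.01028631] 68.43032956123352 [ 0.001  0.001  0.     0.    -0.    -0.     0.   ]
0.17 [array([452., 376.]), array([449., 358.])] 0.16060376377607904
0.19 [array([451., 370.]), array([448., 352.])] 0.16532613479436015
0.21 [array([450., 364.]), array([446., 346.])] 0.1700303759630639
0.23 [array([448., 358.]), array([445., 340.])] 0.1747146056484452
0.25 [array([447., 352.]), array([443., 333.])] 0.1793769502210855
```

```bash
python3 -c "
from station import hand_in
print(hand_in())"
```

```text
the job is handed in; nothing more can be done
None
```

The job is handed in: the steel collar lies flat in the aluminium tray, and the gripper is holding the lid at about 0.2 rad, front edge about 5 cm up, after about 13 s of the 48 s allowed; hand-in returned no verdict.

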